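Find the castor with the worn bearing and tag it

TASK

One of the two trolley castors mounted wheel-up on the bench has a worn bearing: gently rock the blue castor's wheel by its rim, first to the left and then to the right as seen from the robot, each time holding it lightly but firmly against its stop for a moment, then do the same with the yellow castor. Leave the worn wheel leaning over to the right against its stop, and put the red sleeve all the way down over the pin of that castor's tag post. Leave everything else undisturbed.

Things in the scene. Friction and masses are not known exactly. Their poses are not given: they have to be found in the camera images.
- blue_stand: Blue steel plate 260 x 110 x 12 mm fixed to the table, with a castor bolted on wheel-up. Origin at table level below the wheel's middle; x points away from the robot, y left, z up, turned up to 0.35 rad. Two fork cheeks at y = +-36 mm rise to 102 mm, 34 mm wide in x; the wheel's axle, along y, is 85 mm up. The plate runs from x = -185 to +75 mm; its tag post is at x = -130 mm.
- yellow_stand: Yellow steel plate 260 x 110 x 12 mm fixed to the table, with a castor bolted on wheel-up. Origin at table level below the wheel's middle; x points away from the robot, y left, z up, turned up to 0.35 rad. Two fork cheeks at y = +-36 mm rise to 102 mm, 34 mm wide in x; the wheel's axle, along y, is 85 mm up. The plate runs from x = -185 to +75 mm; its tag post is at x = -130 mm.
- blue_wheel (a joint): Tilt of the blue wheel on its axle, rad: 0 upright, positive with its top to the left as seen from the robot (the stand's +y). It starts about upright, rocks with slight friction (1 N at the rim), stays where left, and meets a firm stop each side: within 0.01 to 0.05 rad if sound, only at 0.085 to 0.13 rad if worn. Either castor may be the worn one. Over 18 N on it does damage: push, do not squeeze.
- yellow_wheel (a joint): Tilt of the yellow wheel on its axle, rad: 0 upright, positive with its top to the left as seen from the robot (the stand's +y). It starts about upright, rocks with slight friction (1 N at the rim), stays where left, and meets a firm stop each side: within 0.01 to 0.05 rad if sound, only at 0.085 to 0.13 rad if worn. Either castor may be the worn one. Over 18 N on it does damage: push, do not squeeze.
- blue_rim (a point): Top of the blue castor's tyre, middle of its width, 147.5 mm above the table when upright; it moves with the wheel. The wheel is 125 mm in diameter and 28 mm wide, dark rubber with a blue centre disc, its brake on so that it does not roll. Its upper 45 mm stands clear of the fork and can be pushed on either flat side.
- yellow_rim (a point): Top of the yellow castor's tyre, middle of its width, 147.5 mm above the table when upright; it moves with the wheel. The wheel is 125 mm in diameter and 28 mm wide, dark rubber with a yellow centre disc, its brake on so that it does not roll. Its upper 45 mm stands clear of the fork and can be pushed on either flat side.
- blue_post (a point): Tag post of the blue castor: aluminium pillar 36 mm in diameter with a flat shoulder 85 mm above the table; a steel pin 14 mm in diameter stands 35 mm up from the shoulder. The point is the centre of the shoulder, at the foot of the pin.
- yellow_post (a point): Tag post of the yellow castor: aluminium pillar 36 mm in diameter with a flat shoulder 85 mm above the table; a steel pin 14 mm in diameter stands 35 mm up from the shoulder. The point is the centre of the shoulder, at the foot of the pin.
- red_sleeve: Red plastic sleeve, an upright tube 44 mm outside, 22 mm inside, 40 mm high, about 40 g. Origin at the centre of its underside, z up along the bore. The tag for the worn castor; it starts standing on the table between the two castors.
- green_sleeve: Green plastic sleeve, an upright tube 44 mm outside, 22 mm inside, 40 mm high, about 40 g. Origin at the centre of its underside, z up along the bore. Not needed, to be left alone; it stands between the castors too.
- wrench: Steel wrench lying beyond the castors; to be left alone.
- grease_jar: White jar with a blue cap, 60 mm across and 70 mm high; to be left alone.
- spatula: Spatula with a wooden handle lying left of the castors; to be left alone.
- cup: White cup, 72 mm across and 80 mm high, on the left of the table; to be left alone.
Things that resemble listed ones, but are neither listed nor needed, are in the scene too. There is more than one size of the red_sleeve; the one meant has the size given above.

How it is judged (in metres and radians):
On the way, in this order (a step that is already met when the one before it is completed fails the run):
1. the blue castor's wheel is rocked to the left and held against its stop there with more than 3 N for 0.2 s (value of joint blue_wheel above 0.008 rad and contact force between the fingers and blue_stand above 3 N), for 0.2 s.
2. the blue castor's wheel is rocked to the right and held against its stop there with more than 3 N for 0.2 s (value of joint blue_wheel below -0.008 rad and contact force between the fingers and blue_stand above 3 N), for 0.2 s.
3. the yellow castor's wheel is rocked to the left and held against its stop there with more than 3 N for 0.2 s (value of joint yellow_wheel above 0.008 rad and contact force between the fingers and yellow_stand above 3 N), for 0.2 s.
4. the yellow castor's wheel is rocked to the right and held against its stop there with more than 3 N for 0.2 s (value of joint yellow_wheel below -0.008 rad and contact force between the fingers and yellow_stand above 3 N), for 0.2 s.
At the end, for the whole second after the job is handed in: The worn wheel leans to the right by more than 0.075 rad (only the worn one can), and the red sleeve stands on the shoulder of the same castor's tag post, around its pin: within 7 mm of the pin's axis, its underside within -4 to +6 mm of the shoulder, upright within 0.1 rad, released and at rest (((value of joint blue_wheel below -0.075 rad and horizontal distance between red_sleeve and blue_post below 0.007 m and z of red_sleeve in the frame of blue_post between -0.004 and 0.006 m) or (value of joint yellow_wheel below -0.075 rad and horizontal distance between red_sleeve and yellow_post below 0.007 m and z of red_sleeve in the frame of yellow_post between -0.004 and 0.006 m)) and angle between red_sleeve's own z axis and vertical below 0.1 rad and linear speed of red_sleeve below 0.02 m/s); the robot touches nothing.
It fails at once if the blue castor is pushed or squeezed with more than 18 N (contact force between any of the fingers, the arm and blue_stand above 18 N).
It fails at once if the yellow castor is pushed or squeezed with more than 18 N (contact force between any of the fingers, the arm and yellow_stand above 18 N).
It fails at once if one of the other things is shoved more than 20 mm from its place (distance of any of green_sleeve, wrench, grease_jar, spatula, cup from where it was at the start of the episode above 0.02 m).
It also fails if it takes over 72 s, if anything falls off the work surface, if the arm or the gripper's body presses on something with over 40 N, if the wrist force passes 120 N, or if a joint passes its speed limit or range.

ROBOT

A 7-joint arm with a two-finger parallel gripper is mounted at the origin on the work surface. World frame = base frame: x ahead of the robot, y to its left, z up, the work surface at z = 0. Lengths are in mm, angles in degrees, forces in N, time in s.
With the tool pointing down it reaches from about 350 to 900 mm from the base axis. Payload 8.1 kg.
Tool frame: the origin (TCP) lies at the centre of the arm's flange, where the gripper is bolted on; the fingertips stand 173 mm ahead of it and the grasp point (between the pads) lies 155 mm ahead of it; z points along the fingers, y is the direction in which the jaws open and shut (so a half turn about z gives the same grasp; the last joint's range is limited). The gripper opens to 85 mm and grips with 20 to 120 N. Pads are 22 mm wide; open, the fingers measure 114 mm over their backs; the gripper's body (76 mm by 85 mm) begins 54 mm behind the grasp point. The pads swing forward as they close: fully open they stand 13 mm farther back than shut.
Start: joints at [-73.717, 24.895, 1.432, 90.138, -0.665, 64.973, -4.303], TCP at [235.79, 578.823, 404.723] pointing down, gripper open.
Joint ranges: [-149.89, 149.89], [-25.12, 119.58], [-72.63, 75.52], [4.76, 147.25], [-75.54, 255.54], [6.69, 114.76], [-157.13, 157.13]. Speed limits (degrees/s): [127.2, 127.2, 172.46, 172.46, 180, 180, 180].

INTERFACE

Orientations are given as a 3x3 rotation matrix whose columns are the frame's x, y, z axes.
In Python, from cell import get_obs, eyes, order gives the robot as it stands.
- The arm moves only by the tool servo_tool, never from a script. Its argument "plan" is a list of rows, each a list of 7 numbers: the turn, a rotation vector about the tool's x, y, z as a fraction of full scale, then the shift along the tool's x, y, z as a fraction of full scale, then the closure, from 0 (fully open) to 1 (shut). In form: [[wx, wy, wz, x, y, z, fingers], ...]. A call has 1 to 20 rows; each row is the pose to reach, as a shift and turn from the pose commanded when the call began, along the tool's axes at that moment; what a row does not reach only later rows make up. Full scale, the value 1, is 150 mm for a shift and 45 degrees for a turn. A row lasts 1/10 s, in which the tool goes at most 50 mm and 8.59 degrees, less where a joint would pass 70% of its speed; a pose out of reach is approached as far as the arm can. A call with a number of a shift or a turn outside -1 to 1 is refused whole. A call with a gripper value outside its range is refused whole. The fingers move at their own pace and stop on an object; "newtons" is the grip in N (left out, the last holds). Time passes only in rows, so rows that repeat a pose let the fingers close. It gives the time, the measured TCP pose, the force and the opening at its end, in the units of the state.
- get_obs(): the state, without advancing time (a new reading comes with each control period).
- eyes.capture(name): name is "side" or "top"; returns a dict with "image" (400x640x3 uint8, red, green, blue), "fx", "fy", "cx", "cy" (pixels), "origin" and "attitude" of the camera in the world. Camera axes: x right, y down, z forward; pixel columns grow to the right and rows downward; lengths in mm; the calibration is good to about 2 mm. A picture is of the moment at which its call begins. There is no depth.
- order.hand_in(): hands the job in, once; it reports no verdict.
The state is a dict: "time": time; "joints": joint angles; "joint_vel": joint speeds; "joint_torque": joint torques, N m; "position": TCP position; "tool_rot": TCP orientation; "ft_force": force on the tool from outside, world axes, zero at the start; "torque": the same for the moment, N m; "width": opening from 0.0 (shut) to 1.0 (fully open).
Only numpy, scipy, OpenCV 4.12 (cv2) and the standard library are available. Lean on these libraries where they do the work, as an engineer would, in place of code of your own. Each camera call takes 0.05 s, during which the arm holds its last target. There are 200 camera calls.

## Working session

There is one attempt and no reset: what is moved stays moved. The work goes in short steps, Python scripts to look and compute and a tool call to move; the robot and the scene stay as the last step left them, time stands still between calls to the robot, and variables do not carry over. Pictures are saved under pics/ and viewed, about 8 in all and at most 12, crops included, and the job is handed in when it is done.

Besides the shell and the picture viewer there is one more tool, called after "Call:" as a command line: name --pt "numbers of a row" for each row, then --argument value for the rest. servo_tool: Moves the arm, as the interface text tells. Its arguments: {"type":"object","properties":{"plan":{"type":"array","items":{"type":"array","items":{"type":"number"}}},"newtons":{"type":"number"}},"required":["plan"]}

```bash
mkdir -p pics; ls
cat > h.py <<'E'
import numpy as np, cv2
from cell import get_obs, eyes, order
def cap(n,save=None):
    c=eyes.capture(n)
    if save: cv2.imwrite(save,c["image"][:,:,::-1])
    return c
def ray(c,u,v):
    d=np.array([(u-c["cx"])/c["fx"],(v-c["cy"])/c["fy"],1.]); return np.array(c["origin"]),np.array(c["attitude"])@d
def plane(c,u,v,z):
    o,d=ray(c,u,v); return o+d*(z-o[2])/d[2]
def proj(c,p):
    q=np.array(c["attitude"]).T@(np.array(p)-np.array(c["origin"])); return np.array([c["fx"]*q[0]/q[2]+c["cx"],c["fy"]*q[1]/q[2]+c["cy"]])
def tri(c1,p1,c2,p2):
    o1,d1=ray(c1,*p1);o2,d2=ray(c2,*p2)
    s=np.linalg.lstsq(np.array([d1,-d2]).T,o2-o1,rcond=None)[0]
    a,b=o1+s[0]*d1,o2+s[1]*d2; return (a+b)/2,np.linalg.norm(a-b)
E
python3 - <<'E'
from h import *
print(get_obs())
for n in("top","side"):
    c=cap(n,f"pics/{n}0.png"); print(n,{k:np.round(v,3).tolist() for k,v in c.items() if k!="image"})
E
```

```text
pics
{'time': 0.0, 'joints': array([-73.71661391,  24.93646962,   1.43152731,  90.19042446,
        -0.6668637 ,  64.97331054,  -4.29859506]), 'joint_vel': array([ 0.07082578, -0.01469035, -0.02264078, -0.0230253 ,  0.03026807,
        0.00947487,  0.07578694]), 'joint_torque': array([ 1.05363950e-03, -6.70484447e+01,  1.02582023e+00, -3.16212916e+01,
        1.57132046e-02,  1.21416870e-02,  1.36509240e-05]), 'position': array([235.70459818, 578.59026774, 403.91675037]), 'tool_rot': array([[-9.26113151e-01,  3.77245523e-01, -4.96870204e-04],
       [ 3.77245833e-01,  9.26111903e-01, -1.52465248e-03],
       [-1.15010911e-04, -1.59944292e-03, -9.99998714e-01]]), 'ft_force': array([-0.27570669,  0.15689689, -0.44171329]), 'torque': array([ 0.03758377,  0.01990849, -0.01390982]), 'width': 1.0016216136287819}
top {'fx': 389.046, 'fy': 389.046, 'cx': 316.507, 'cy': 203.722, 'origin': [385.415, 35.184, 1172.775], 'attitude': [[0.016, -0.993, 0.121], [-1.0, -0.017, -0.005], [0.007, -0.121, -0.993]]}
side {'fx': 474.607, 'fy': 474.607, 'cx': 312.414, 'cy': 195.326, 'origin': [349.19, -904.064, 784.584], 'attitude': [[0.985, -0.113, 0.131], [-0.172, -0.558, 0.812], [-0.019, -0.822, -0.569]]}
```

View pics/top0.png

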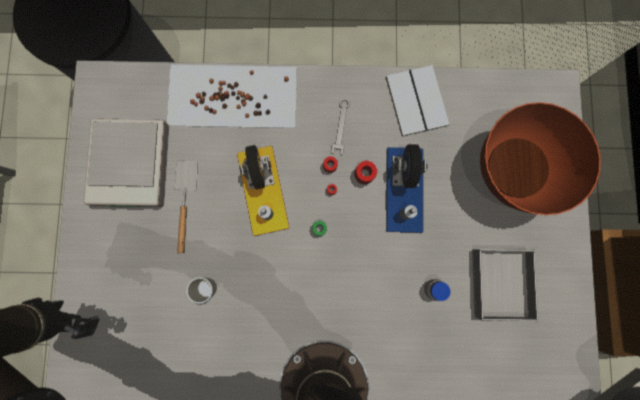

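View pics/side0.png

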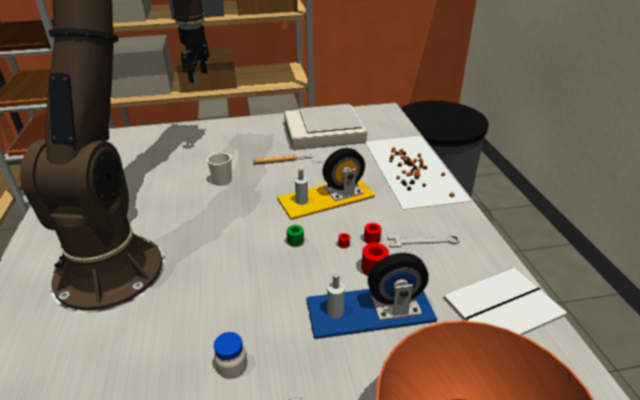

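The top view shows the yellow stand at (263,190) and the blue stand at (405,190). There are three red sleeves, at (330,163), (366,172) and (331,189), and the green one is at (319,228). Next I measure sizes and poses.

Run:
```python
from h import *
T=cap("top");S=cap("side")
def hsv(c): return cv2.cvtColor(c["image"],cv2.COLOR_RGB2HSV)
def mask(c,col):
    h=hsv(c)
    if col=="red": return cv2.inRange(h,(0,170,60),(5,255,255))|cv2.inRange(h,(172,170,60),(180,255,255))
    lo,hi={"green":((50,120,40),(80,255,255)),"blue":((100,130,40),(125,255,255)),"yellow":((20,150,80),(32,255,255))}[col]
    return cv2.inRange(h,lo,hi)
for n,c in(("T",T),("S",S)):
  for col in("red","green"):
    k,l,st,ce=cv2.connectedComponentsWithStats(mask(c,col))
    for i in range(1,k):
        if st[i,4]>25 and st[i,4]<900:
            x,y,w,h=st[i,:4]
            p=plane(c,x+w/2-.5,y+h/2-.5,40 if n=="T" else 20); print(n,col,st[i],np.round(p,0), "size mm", np.round(np.linalg.norm(plane(c,x-.5,y+h/2,30)-plane(c,x+w-.5,y+h/2,30)),1))
for col in("blue","yellow"):
    m=mask(T,col); k,l,st,ce=cv2.connectedComponentsWithStats(m)
    idx=[i for i in range(1,k) if st[i,4]>500]
    for i in idx:
        pts=np.argwhere(l==i)[:,::-1].astype(float)
        w=np.array([plane(T,*p,12)[:2] for p in pts],np.float32)
        print(col,cv2.minAreaRect(w), np.round(cv2.boxPoints(cv2.minAreaRect(w))).tolist())
a=cv2.resize(T["image"][130:245,225:305],None,fx=4.5,fy=4.5,interpolation=cv2.INTER_CUBIC)
b=cv2.resize(T["image"][130:245,370:450],None,fx=4.5,fy=4.5,interpolation=cv2.INTER_CUBIC)
cv2.imwrite("pics/topc.png",np.hstack([a,b])[:,:,::-1])
a=cv2.resize(S["image"][140:220,270:380],None,fx=3.6,fy=3.6,interpolation=cv2.INTER_CUBIC)
b=cv2.resize(S["image"][245:345,300:440],None,fx=2.83,fy=2.83,interpolation=cv2.INTER_CUBIC)
h=max(a.shape[0],b.shape[0]); P=lambda i:np.pad(i,((0,h-i.shape[0]),(0,0),(0,0)))
cv2.imwrite("pics/sidec.png",np.hstack([P(a),P(b)])[:,:,::-1]);print(a.shape,b.shape)
```

```text
T red [324 157  13  14 104] [645.  -9.  40.] size mm 39.0
T red [356 162  20  20 232] [ 622. -115.   40.] size mm 59.9
T red [327 185   9   9  39] [568. -13.  40.] size mm 26.8
T green [313 222  13  13  89] [453.  21.  40.] size mm 38.2
S red [362 223  27  52 806] [636. -66.  20.] size mm 64.4
S red [339 234  11  13 127] [569. -21.  20.] size mm 26.9
S green [287 225  16  21 285] [451.  23.  20.] size mm 40.0
blue ((535.2216186523438, -234.29026794433594), (103.05874633789062, 172.068359375), 89.04813385009766) [[448.0, -284.0], [620.0, -287.0], [622.0, -184.0], [450.0, -181.0]]
yellow ((566.6290893554688, 193.17626953125), (256.05462646484375, 107.68402099609375), 13.27626895904541) [[430.0, 216.0], [454.0, 111.0], [704.0, 170.0], [679.0, 275.0]]
(288, 396, 3) (283, 396, 3)
```

View pics/topc.png

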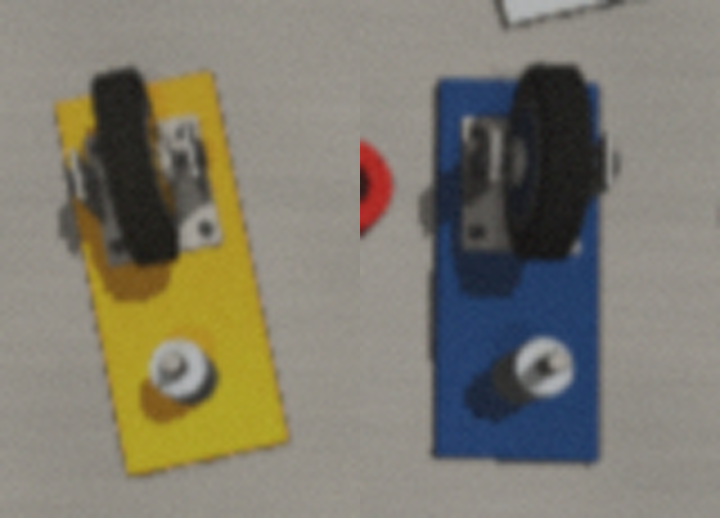

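View pics/sidec.png

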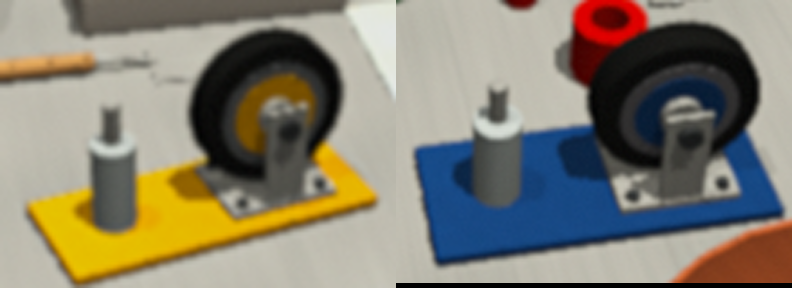

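The crops show both plates' corners, the post shoulders and the pins. In the side crop the shoulders are near (301,181) for yellow and (336,288) for blue. The medium red sleeve at about (645,-9) matches the green one's apparent size. I compute poses from these points.

Run:
```python
from h import *
T=cap("top");S=cap("side")
tc=lambda x,y,o:(o+(x+.5)/4.5-.5,130+(y+.5)/4.5-.5)
Y=[tc(*p,225) for p in((55,103),(211,71),(288,440),(128,475))]
B=[tc(p[0]-360,p[1],370) for p in((437,78),(598,82),(598,462),(433,457))]
for n,q,pt,ps,tt,ts in(("Y",Y,tc(182,370,225),(301.1,180.8),tc(172,362,225),(300.8,169.2)),("B",B,tc(185,367,370),(336,288.5),tc(190,362,370),(336,276.1))):
    w=np.array([plane(T,*p,12)[:2] for p in q],np.float32)
    (c,s,a)=cv2.minAreaRect(w)
    ax=(w[0]+w[1]-w[2]-w[3])/2; L=np.linalg.norm(ax);ax/=L; m=w.mean(0)
    print(n,w.round(0).tolist(),"L",L,"yaw",np.arctan2(ax[1],ax[0]),"mid",m,"origin",m+ax*55,"post",m-ax*75)
    print(" post tri",tri(T,pt,S,ps),"top plane85",plane(T,*pt,85),"side85",plane(S,*ps,85))
    print(" tip tri",tri(T,tt,S,ts),"top120",plane(T,*tt,120),"side120",plane(S,*ts,120))
    o=m+ax*55; print(" rim px top/side",proj(T,[*o,147.5]),proj(S,[*o,147.5]))
for n,p in(("med",[645,-9,40]),("grn",[453,21,40])): print(n,proj(S,p),proj(S,[p[0],p[1],0]))
h=cv2.cvtColor(S["image"],cv2.COLOR_RGB2HSV)
a=cv2.resize(S["image"][210:290,330:440],None,fx=7,fy=7,interpolation=cv2.INTER_CUBIC)
cv2.imwrite("pics/sl.png",a[:,:,::-1])
```

```text
Y [[680.0, 274.0], [705.0, 169.0], [455.0, 111.0], [430.0, 216.0]] L 257.0041 yaw 0.22939695 mid [567.3242  192.69809] origin [620.8834  205.20456] post [494.28894 175.64381]
 post tri (array([493.06199444, 173.70930974,  82.05326248]), np.float64(0.114138014873424)) top plane85 [492.82820038 173.33144744  85.        ] side85 [492.40104976 169.18515641  85.        ]
 tip tri (array([493.97005114, 175.3582461 , 118.03842044]), np.float64(0.7130473160020419)) top120 [494.12486987 175.0749699  120.        ] side120 [493.1839285  172.15531105 120.        ]
 rim px top/side [251.82823068 161.87913215] [344.74803718 149.4922377 ]
B [[706.0, -183.0], [705.0, -293.0], [447.0, -289.0], [448.0, -179.0]] L 258.2806 yaw -0.01664872 mid [ 576.45966 -236.2045 ] origin [ 631.452   -237.12013] post [ 501.47003 -234.9559 ]
 post tri (array([ 501.46794399, -236.98677315,   81.86029394]), np.float64(0.842494133267282)) top plane85 [ 501.55453756 -236.25469385   85.        ] side85 [ 500.36178395 -239.98037074   85.        ]
 tip tri (array([ 501.73879527, -232.58111301,  112.11484483]), np.float64(0.0791745981026142)) top120 [ 500.91337191 -230.59543108  120.        ] side120 [ 499.91026914 -240.45623744  120.        ]
 rim px top/side [416.14046526 160.87910978] [400.69433557 255.89029778]
med [372.72047796 227.14547015] [371.87867855 239.43082548]
grn [295.16880113 229.14542673] [295.78323887 241.40163216]
```

View pics/sl.png

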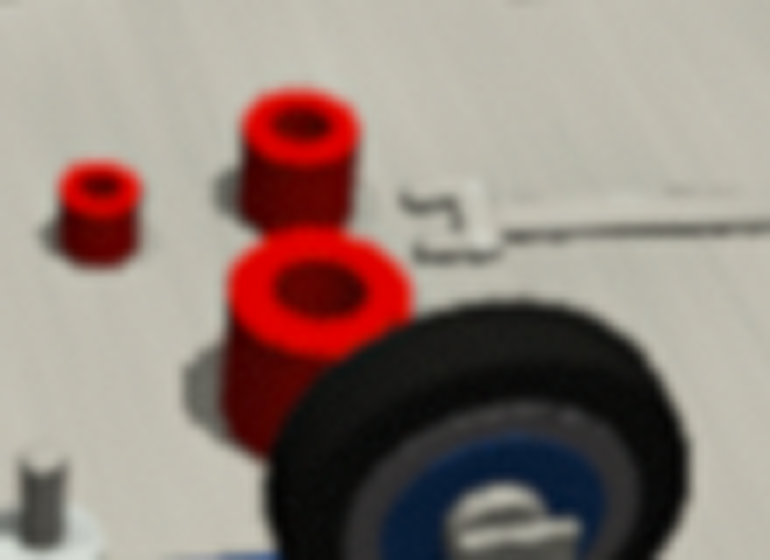

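The side view confirms the 44 mm red sleeve: its top is at (373,228), where I predicted (373,227). It stands at about (645,-9). To rock each wheel, I'll straddle it with open fingers, jaws along the stand's y, and push with the pads. I move towards blue first.

Call:
servo_tool --pt "0 0 -0.471 -0.99 -0.89 0 0" --pt "0 0 -0.471 -0.99 -0.89 0 0" --pt "0 0 -0.471 -0.99 -0.89 0 0" --pt "0 0 -0.471 -0.99 -0.89 0 0" --pt "0 0 -0.471 -0.99 -0.89 0 0"

```text
time: 0.8
position: [326.7, 393.0, 404.9]
tool_rot: [[-1.0, 0.026, 0.002], [0.026, 1.0, -0.003], [-0.002, -0.003, -1.0]]
ft_force: [-0.8, 0.1, -0.3]
width: 0.998
```

```bash
cat >> h.py <<'E'
def go(p,yaw):  # stand yaw rad: tool y along stand y, tool z down
    o=get_obs();R=o["tool_rot"];c,s=np.cos(yaw),np.sin(yaw)
    G=np.array([[-c,-s,0],[-s,c,0],[0,0,-1]]).T*1.
    G=np.column_stack([[-c,-s,0],[-s,c,0],[0,0,-1]])
    r=cv2.Rodrigues(R.T@G)[0].ravel()
    print("t",round(o["time"],2),"pos",o["position"].round(1),"w",round(o["width"],2),"F",o["ft_force"].round(1),"turn",(np.degrees(r)/45).round(3),"shift",(R.T@(np.array(p)-o["position"])/150).round(3))
E
python3 -c "
from h import *
go([631,-237,404],-0.0166)"
```

```text
t 0.8 pos [326.7 393.  404.9] w 1.0 F [-0.8  0.1 -0.3] turn [-0.004  0.002 -0.012] shift [-2.138 -4.145  0.022]
```

Call:
servo_tool --pt "0 0 -0.01 -0.6 -1 0 0" --pt "0 0 -0.01 -0.6 -1 0 0" --pt "0 0 -0.01 -0.6 -1 0 0" --pt "0 0 -0.01 -0.6 -1 0 0"

```text
time: 1.2
position: [412.2, 243.7, 405.0]
tool_rot: [[-1.0, 0.014, 0.001], [0.014, 1.0, -0.001], [-0.001, -0.001, -1.0]]
ft_force: [0.3, 0.7, 0.6]
width: 0.998
```

Call:
servo_tool --pt "0 0 0 -0.5 -1 0 0" --pt "0 0 0 -0.5 -1 0 0" --pt "0 0 0 -0.5 -1 0 0" --pt "0 0 0 -0.5 -1 0 0"

```text
time: 1.6
position: [485.6, 92.0, 405.0]
tool_rot: [[-1.0, 0.015, 0.001], [0.015, 1.0, -0.002], [-0.001, -0.002, -1.0]]
ft_force: [0.3, 0.1, 0.6]
width: 1.001
```

Call:
servo_tool --pt "0 0 0 -0.5 -1 0 0" --pt "0 0 0 -0.5 -1 0 0" --pt "0 0 0 -0.5 -1 0 0" --pt "0 0 0 -0.5 -1 0 0"

```text
time: 2.0
position: [558.8, -58.9, 404.9]
tool_rot: [[-1.0, 0.015, 0.001], [0.015, 1.0, -0.003], [-0.001, -0.003, -1.0]]
ft_force: [0.8, -0.7, 0.2]
width: 1.003
```

Call:
servo_tool --pt "0 0 0 -0.5 -1 0 0" --pt "0 0 0 -0.5 -1 0 0" --pt "0 0 0 -0.5 -1 0 0" --pt "0 0 0 -0.5 -1 0 0" --pt "0 0 0 -0.5 -1 0 0"

```text
time: 2.5
position: [631.6, -207.9, 404.1]
tool_rot: [[-1.0, 0.014, -0.001], [0.014, 1.0, -0.002], [0.001, -0.002, -1.0]]
ft_force: [-0.9, 0.3, -0.9]
width: 1.003
```

```bash
python3 -c "
from h import *
go([631,-237,404],-0.0166)"
```

```text
t 2.5 pos [ 631.6 -207.9  404.1] w 1.0 F [-0.9  0.3 -0.9] turn [-0.003 -0.001  0.003] shift [ 0.001 -0.194  0.001]
```

Call:
servo_tool --pt "0 0 0 0 -0.194 0 0" --pt "0 0 0 0 -0.194 0 0" --pt "0 0 0 0 -0.194 0.3 0" --pt "0 0 0 0 -0.194 0.6 0" --pt "0 0 0 0 -0.194 0.86 0" --pt "0 0 0 0 -0.194 0.86 0" --pt "0 0 0 0 -0.194 0.86 0"

```text
time: 3.2
position: [631.3, -232.4, 276.4]
tool_rot: [[-1.0, 0.008, -0.001], [0.008, 1.0, 0.001], [0.001, 0.001, -1.0]]
ft_force: [0.3, -0.4, 1.0]
width: 0.998
```

Run:
```python
from h import *
go([631,-237,275],-0.0166)
S=cap("side");T=cap("top")
a=cv2.resize(S["image"][190:340,310:480],None,fx=2.6,fy=2.6,interpolation=cv2.INTER_CUBIC)
b=cv2.resize(T["image"][110:240,360:470],None,fx=3,fy=3,interpolation=cv2.INTER_CUBIC)
cv2.imwrite("pics/b1.png",np.hstack([a,b])[:,:,::-1]) if a.shape[0]==b.shape[0] else (print(a.shape,b.shape),cv2.imwrite("pics/b1.png",a[:,:,::-1]))
```

```text
t 3.2 pos [ 631.3 -232.4  276.4] w 1.0 F [ 0.3 -0.4  1. ] turn [ 0.001 -0.001  0.011] shift [ 0.002 -0.03   0.009]
```

View pics/b1.png

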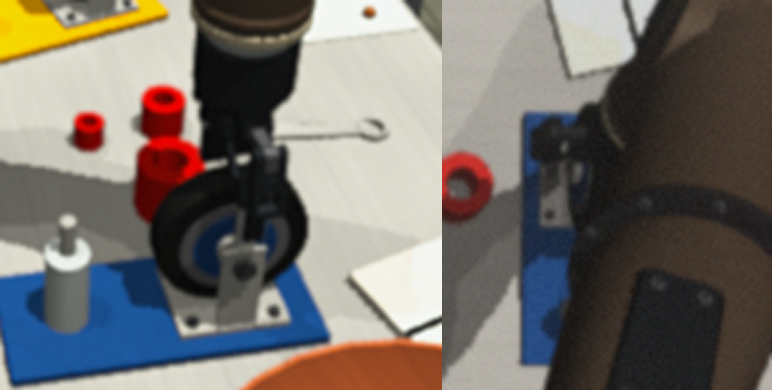

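The fingers straddle the blue wheel without touching it. I approach its right side, pushing left.

Call:
servo_tool --pt "0 0 0 0 0.04 0 0" --pt "0 0 0 0 0.08 0 0" --pt "0 0 0 0 0.12 0 0" --pt "0 0 0 0 0.14 0 0" --pt "0 0 0 0 0.14 0 0" --pt "0 0 0 0 0.14 0 0"

```text
time: 3.9
position: [631.2, -212.5, 275.7]
tool_rot: [[-1.0, 0.009, -0.0], [0.009, 1.0, -0.0], [0.0, -0.0, -1.0]]
ft_force: [0.0, 0.1, -0.1]
width: 1.0
```

Call:
servo_tool --pt "0 0 0 0 0.01 0 0" --pt "0 0 0 0 0.02 0 0" --pt "0 0 0 0 0.02 0 0"

```text
time: 4.2
position: [631.2, -209.4, 275.6]
tool_rot: [[-1.0, 0.009, -0.0], [0.009, 1.0, 0.0], [0.0, 0.0, -1.0]]
ft_force: [-0.3, -0.7, -0.1]
width: 0.999
```

```bash
python3 -c "
from h import *
go([631,-237,275],-0.0166)"
```

```text
t 4.2 pos [ 631.2 -209.4  275.6] w 1.0 F [-0.3 -0.7 -0.1] turn [ 0.   -0.    0.01] shift [-0.    -0.184  0.004]
```

Call:
servo_tool --pt "0 0 0 0 0.01 0 0" --pt "0 0 0 0 0.01 0 0" --pt "0 0 0 0 0.01 0 0"

```text
time: 4.5
position: [631.2, -208.4, 275.9]
tool_rot: [[-1.0, 0.01, 0.0], [0.01, 1.0, -0.001], [-0.0, -0.001, -1.0]]
ft_force: [-0.5, -1.3, 1.3]
width: 0.998
```

Call:
servo_tool --pt "0 0 0 0 0.01 0 0" --pt "0 0 0 0 0.01 0 0" --pt "0 0 0 0 0.01 0 0"

```text
time: 4.8
position: [631.1, -207.9, 275.9]
tool_rot: [[-1.0, 0.01, 0.001], [0.01, 1.0, -0.002], [-0.001, -0.002, -1.0]]
ft_force: [0.9, -5.8, 0.3]
width: 0.997
```

Call:
servo_tool --pt "0 0 0 0 0.008 0 0" --pt "0 0 0 0 0.008 0 0" --pt "0 0 0 0 0.008 0 0"

```text
time: 5.1
position: [631.1, -207.6, 275.9]
tool_rot: [[-1.0, 0.011, 0.001], [0.011, 1.0, -0.003], [-0.001, -0.003, -1.0]]
ft_force: [-0.1, -9.1, -1.2]
width: 1.004
```

Call:
servo_tool --pt "0 0 0 0 0 0 0" --pt "0 0 0 0 0 0 0" --pt "0 0 0 0 0 0 0"

```text
time: 5.4
position: [631.1, -207.6, 275.9]
tool_rot: [[-1.0, 0.011, 0.001], [0.011, 1.0, -0.003], [-0.001, -0.003, -1.0]]
ft_force: [1.1, -8.2, -1.8]
width: 0.999
```

Call:
servo_tool --pt "0 0 0 0 -0.1 0 0" --pt "0 0 0 0 -0.2 0 0" --pt "0 0 0 0 -0.28 0 0" --pt "0 0 0 0 -0.34 0 0" --pt "0 0 0 0 -0.34 0 0" --pt "0 0 0 0 -0.34 0 0"

```text
time: 6.0
position: [630.8, -256.2, 275.6]
tool_rot: [[-1.0, 0.009, -0.0], [0.009, 1.0, 0.001], [0.0, 0.001, -1.0]]
ft_force: [0.4, -0.2, -0.2]
width: 1.0
```

Call:
servo_tool --pt "0 0 0 0 -0.01 0 0" --pt "0 0 0 0 -0.02 0 0" --pt "0 0 0 0 -0.02 0 0"

```text
time: 6.3
position: [630.8, -259.1, 275.7]
tool_rot: [[-1.0, 0.009, 0.0], [0.009, 1.0, 0.0], [-0.0, 0.0, -1.0]]
ft_force: [0.0, 0.3, -0.5]
width: 1.001
```

Call:
servo_tool --pt "0 0 0 0 -0.01 0 0" --pt "0 0 0 0 -0.02 0 0" --pt "0 0 0 0 -0.03 0 0" --pt "0 0 0 0 -0.03 0 0"

```text
time: 6.7
position: [630.7, -264.2, 275.7]
tool_rot: [[-1.0, 0.01, 0.0], [0.01, 1.0, -0.0], [-0.0, -0.0, -1.0]]
ft_force: [-0.9, 0.7, -0.9]
width: 1.001
```

Call:
servo_tool --pt "0 0 0 0 -0.01 0 0" --pt "0 0 0 0 -0.01 0 0" --pt "0 0 0 0 -0.01 0 0"

```text
time: 7.0
position: [630.7, -265.3, 275.7]
tool_rot: [[-1.0, 0.009, 0.0], [0.009, 1.0, 0.0], [-0.0, 0.0, -1.0]]
ft_force: [-0.8, -0.5, -0.2]
width: 1.003
```

Call:
servo_tool --pt "0 0 0 0 -0.01 0 0" --pt "0 0 0 0 -0.01 0 0" --pt "0 0 0 0 -0.01 0 0"

```text
time: 7.3
position: [630.8, -266.7, 275.8]
tool_rot: [[-1.0, 0.009, 0.0], [0.009, 1.0, 0.0], [-0.0, 0.0, -1.0]]
ft_force: [0.3, 0.8, 0.5]
width: 0.998
```

Call:
servo_tool --pt "0 0 0 0 -0.01 0 0" --pt "0 0 0 0 -0.01 0 0" --pt "0 0 0 0 -0.01 0 0"

```text
time: 7.6
position: [630.8, -267.9, 275.8]
tool_rot: [[-1.0, 0.009, 0.0], [0.009, 1.0, 0.001], [-0.0, 0.001, -1.0]]
ft_force: [0.0, 4.0, 3.1]
width: 1.0
```

Call:
servo_tool --pt "0 0 0 0 -0.01 0 0" --pt "0 0 0 0 -0.01 0 0" --pt "0 0 0 0 -0.01 0 0"

```text
time: 7.9
position: [630.9, -268.4, 275.7]
tool_rot: [[-1.0, 0.008, -0.0], [0.008, 1.0, 0.002], [0.0, 0.002, -1.0]]
ft_force: [-1.0, 6.1, 4.6]
width: 0.996
```

Call:
servo_tool --pt "0 0 0 0 -0.006 0 0" --pt "0 0 0 0 -0.006 0 0" --pt "0 0 0 0 -0.006 0 0" --pt "0 0 0 0 -0.006 0 0" --pt "0 0 0 0 -0.006 0 0"

```text
time: 8.4
position: [631.0, -268.6, 275.7]
tool_rot: [[-1.0, 0.007, -0.0], [0.007, 1.0, 0.003], [0.0, 0.003, -1.0]]
ft_force: [-2.1, 8.7, 6.0]
width: 1.002
```

Call:
servo_tool --pt "0 0 0 0 0.1 0 0" --pt "0 0 0 0 0.2 0 0" --pt "0 0 0 0 0.2 0 0" --pt "0 0 0 0 0.2 -0.3 0" --pt "0 0 0 0 0.2 -0.6 0" --pt "0 0 0 0 0.2 -0.86 0" --pt "0 0 0 0 0.2 -0.86 0"

```text
time: 9.1
position: [631.9, -241.9, 411.3]
tool_rot: [[-1.0, 0.01, 0.01], [0.01, 1.0, -0.004], [-0.01, -0.004, -1.0]]
ft_force: [0.5, -1.4, 0.5]
width: 0.997
```

Run:
```python
from h import *
go([621,205,404],0.229)
```

```text
t 9.1 pos [ 631.9 -241.9  411.3] w 1.0 F [ 0.5 -1.4  0.5] turn [-0.006  0.012 -0.304] shift [0.102 2.979 0.036]
```

Blue has only about 4 mm of play in total, so it's sound. Next is yellow.

Call:
servo_tool --pt "0 0 0 0.03 1 0 0" --pt "0 0 -0.15 0.03 1 0 0" --pt "0 0 -0.29 0.03 1 0 0" --pt "0 0 -0.29 0.03 1 0 0"

```text
time: 9.5
position: [628.3, -81.7, 404.1]
tool_rot: [[-0.973, -0.231, -0.0], [-0.231, 0.973, 0.005], [-0.001, 0.005, -1.0]]
ft_force: [0.3, 0.6, -0.2]
width: 0.998
```

Run:
```python
from h import *
go([621,205,404],0.229)
```

```text
t 9.5 pos [628.3 -81.7 404.1] w 1.0 F [ 0.3  0.6 -0.2] turn [0.006 0.001 0.005] shift [-0.395  1.871  0.01 ]
```

Call:
servo_tool --pt "0 0 0 -0.2 1 0 0" --pt "0 0 0 -0.2 1 0 0" --pt "0 0 0 -0.2 1 0 0" --pt "0 0 0 -0.2 1 0 0"

```text
time: 9.9
position: [624.0, 70.9, 403.9]
tool_rot: [[-0.974, -0.227, -0.001], [-0.227, 0.974, 0.004], [-0.0, 0.004, -1.0]]
ft_force: [0.2, 0.4, 0.7]
width: 1.005
```

Call:
servo_tool --pt "0 0 0 -0.19 0.84 0 0" --pt "0 0 0 -0.19 0.84 0 0" --pt "0 0 0 -0.19 0.84 0 0" --pt "0 0 0 -0.19 0.84 0 0" --pt "0 0 0 -0.19 0.84 0 0"

```text
time: 10.4
position: [625.1, 191.6, 404.1]
tool_rot: [[-0.976, -0.218, -0.0], [-0.218, 0.976, -0.001], [0.001, -0.001, -1.0]]
ft_force: [-0.5, -1.4, -0.5]
width: 1.0
```

Run:
```python
from h import *
go([621,205,275],0.229)
```

```text
t 10.4 pos [625.1 191.6 404.1] w 1.0 F [-0.5 -1.4 -0.5] turn [-0.001 -0.001 -0.012] shift [0.007 0.094 0.861]
```

Call:
servo_tool --pt "0 0 -0.01 0 0.09 0 0" --pt "0 0 -0.01 0 0.09 0 0" --pt "0 0 -0.01 0 0.09 0.3 0" --pt "0 0 -0.01 0 0.09 0.6 0" --pt "0 0 -0.01 0 0.09 0.86 0" --pt "0 0 -0.01 0 0.09 0.86 0" --pt "0 0 -0.01 0 0.09 0.86 0"

```text
time: 11.1
position: [622.5, 204.1, 276.3]
tool_rot: [[-0.975, -0.224, -0.0], [-0.224, 0.975, -0.0], [0.001, -0.0, -1.0]]
ft_force: [0.7, -0.6, 0.7]
width: 1.004
```

Call:
servo_tool --pt "0 0 0 0 0.04 0 0" --pt "0 0 0 0 0.08 0 0" --pt "0 0 0 0 0.12 0 0" --pt "0 0 0 0 0.12 0 0" --pt "0 0 0 0 0.12 0 0"

```text
time: 11.6
position: [618.0, 222.7, 276.2]
tool_rot: [[-0.974, -0.225, 0.001], [-0.225, 0.974, 0.0], [-0.001, 0.0, -1.0]]
ft_force: [-0.0, 1.2, -0.6]
width: 0.994
```

Run:
```python
from h import *
go([621,205,275],0.229)
```

```text
t 11.6 pos [618.  222.7 276.2] w 0.99 F [-0.   1.2 -0.6] turn [ 0.     0.001 -0.002] shift [ 0.007 -0.119  0.008]
```

Call:
servo_tool --pt "0 0 0 0 0.015 0 0" --pt "0 0 0 0 0.03 0 0" --pt "0 0 0 0 0.045 0 0" --pt "0 0 0 0 0.045 0 0"

```text
time: 12.0
position: [616.4, 229.3, 275.6]
tool_rot: [[-0.974, -0.225, -0.0], [-0.225, 0.974, 0.0], [0.0, 0.0, -1.0]]
ft_force: [-0.3, 0.6, -0.5]
width: 0.998
```

Call:
servo_tool --pt "0 0 0 0 0.01 0 0" --pt "0 0 0 0 0.02 0 0" --pt "0 0 0 0 0.02 0 0"

```text
time: 12.3
position: [615.8, 232.0, 275.7]
tool_rot: [[-0.974, -0.225, -0.0], [-0.225, 0.974, 0.0], [0.0, 0.0, -1.0]]
ft_force: [0.4, 0.5, 0.3]
width: 0.997
```

Call:
servo_tool --pt "0 0 0 0 0.01 0 0" --pt "0 0 0 0 0.01 0 0" --pt "0 0 0 0 0.01 0 0"

```text
time: 12.6
position: [615.5, 233.2, 275.7]
tool_rot: [[-0.974, -0.225, -0.0], [-0.225, 0.974, 0.0], [0.0, 0.0, -1.0]]
ft_force: [-0.4, -0.3, -0.4]
width: 0.996
```

Call:
servo_tool --pt "0 0 0 0 0.01 0 0" --pt "0 0 0 0 0.01 0 0" --pt "0 0 0 0 0.01 0 0"

```text
time: 12.9
position: [615.2, 234.7, 275.7]
tool_rot: [[-0.974, -0.225, 0.0], [-0.225, 0.974, 0.0], [-0.0, 0.0, -1.0]]
ft_force: [-0.6, -0.3, -0.6]
width: 1.001
```

Call:
servo_tool --pt "0 0 0 0 0.01 0 0" --pt "0 0 0 0 0.01 0 0" --pt "0 0 0 0 0.01 0 0"

```text
time: 13.2
position: [615.0, 235.7, 275.9]
tool_rot: [[-0.975, -0.224, 0.0], [-0.224, 0.975, -0.0], [-0.0, -0.0, -1.0]]
ft_force: [0.3, -3.0, 2.2]
width: 1.001
```

Call:
servo_tool --pt "0 0 0 0 0.01 0 0" --pt "0 0 0 0 0.01 0 0" --pt "0 0 0 0 0.01 0 0"

```text
time: 13.5
position: [614.7, 237.5, 275.9]
tool_rot: [[-0.974, -0.225, 0.0], [-0.225, 0.974, 0.0], [-0.0, -0.0, -1.0]]
ft_force: [0.0, -3.3, 2.4]
width: 1.001
```

Call:
servo_tool --pt "0 0 0 0 0.01 0 0" --pt "0 0 0 0 0.01 0 0" --pt "0 0 0 0 0.01 0 0"

```text
time: 13.8
position: [614.6, 238.2, 275.9]
tool_rot: [[-0.975, -0.224, 0.001], [-0.224, 0.975, -0.001], [-0.0, -0.001, -1.0]]
ft_force: [1.7, -5.9, 3.8]
width: 1.002
```

Call:
servo_tool --pt "0 0 0 0 0.008 0 0" --pt "0 0 0 0 0.008 0 0" --pt "0 0 0 0 0.008 0 0"

```text
time: 14.1
position: [614.5, 238.5, 275.9]
tool_rot: [[-0.975, -0.223, 0.001], [-0.223, 0.975, -0.002], [-0.0, -0.002, -1.0]]
ft_force: [1.9, -8.1, 3.9]
width: 0.999
```

Call:
servo_tool --pt "0 0 0 0 0 0 0" --pt "0 0 0 0 0 0 0" --pt "0 0 0 0 0 0 0"

```text
time: 14.4
position: [614.5, 238.5, 275.9]
tool_rot: [[-0.975, -0.223, 0.001], [-0.223, 0.975, -0.002], [-0.0, -0.002, -1.0]]
ft_force: [2.6, -7.6, 4.2]
width: 1.003
```

Call:
servo_tool --pt "0 0 0 0 -0.1 0 0" --pt "0 0 0 0 -0.2 0 0" --pt "0 0 0 0 -0.28 0 0" --pt "0 0 0 0 -0.34 0 0" --pt "0 0 0 0 -0.34 0 0" --pt "0 0 0 0 -0.34 0 0"

```text
time: 15.0
position: [625.4, 190.6, 275.7]
tool_rot: [[-0.975, -0.224, -0.0], [-0.224, 0.975, 0.001], [-0.0, 0.001, -1.0]]
ft_force: [-0.9, 0.1, 0.2]
width: 1.0
```

Call:
servo_tool --pt "0 0 0 0 -0.015 0 0" --pt "0 0 0 0 -0.03 0 0" --pt "0 0 0 0 -0.045 0 0" --pt "0 0 0 0 -0.045 0 0"

```text
time: 15.4
position: [626.9, 183.9, 275.8]
tool_rot: [[-0.974, -0.225, 0.0], [-0.225, 0.974, 0.0], [-0.0, 0.0, -1.0]]
ft_force: [-0.4, 0.8, 0.6]
width: 1.0
```

Call:
servo_tool --pt "0 0 0 0 -0.01 0 0" --pt "0 0 0 0 -0.02 0 0" --pt "0 0 0 0 -0.02 0 0"

```text
time: 15.7
position: [627.7, 180.9, 275.8]
tool_rot: [[-0.974, -0.224, 0.0], [-0.224, 0.974, 0.0], [-0.0, 0.0, -1.0]]
ft_force: [0.0, 1.3, 0.8]
width: 1.0
```

Call:
servo_tool --pt "0 0 0 0 -0.01 0 0" --pt "0 0 0 0 -0.01 0 0" --pt "0 0 0 0 -0.01 0 0"

```text
time: 16.0
position: [628.0, 179.3, 275.7]
tool_rot: [[-0.975, -0.224, 0.0], [-0.224, 0.975, -0.0], [-0.0, -0.0, -1.0]]
ft_force: [1.1, 0.5, -0.4]
width: 0.998
```

Call:
servo_tool --pt "0 0 0 0 -0.01 0 0" --pt "0 0 0 0 -0.01 0 0" --pt "0 0 0 0 -0.01 0 0"

```text
time: 16.3
position: [628.2, 178.2, 275.8]
tool_rot: [[-0.974, -0.225, 0.0], [-0.225, 0.974, 0.0], [-0.0, 0.0, -1.0]]
ft_force: [-1.0, 1.0, 0.4]
width: 0.999
```

Call:
servo_tool --pt "0 0 0 0 -0.01 0 0" --pt "0 0 0 0 -0.02 0 0" --pt "0 0 0 0 -0.02 0 0"

```text
time: 16.6
position: [629.0, 175.3, 276.0]
tool_rot: [[-0.974, -0.225, 0.0], [-0.225, 0.974, 0.001], [-0.0, 0.001, -1.0]]
ft_force: [-0.9, 2.4, 4.1]
width: 0.997
```

Call:
servo_tool --pt "0 0 0 0 -0.01 0 0" --pt "0 0 0 0 -0.01 0 0" --pt "0 0 0 0 -0.01 0 0"

```text
time: 16.9
position: [629.1, 174.9, 275.9]
tool_rot: [[-0.974, -0.226, 0.0], [-0.226, 0.974, 0.002], [-0.0, 0.002, -1.0]]
ft_force: [-1.6, 6.2, 3.1]
width: 0.998
```

Call:
servo_tool --pt "0 0 0 0 -0.01 0 0" --pt "0 0 0 0 -0.01 0 0" --pt "0 0 0 0 -0.01 0 0"

```text
time: 17.2
position: [629.2, 174.6, 275.9]
tool_rot: [[-0.974, -0.227, -0.0], [-0.227, 0.974, 0.003], [-0.001, 0.003, -1.0]]
ft_force: [-2.3, 9.0, 3.1]
width: 0.998
```

Call:
servo_tool --pt "0 0 0 0 -0.01 0 0" --pt "0 0 0 0 -0.01 0 0" --pt "0 0 0 0 -0.01 0 0"

```text
time: 17.5
position: [629.3, 174.2, 275.9]
tool_rot: [[-0.974, -0.228, -0.0], [-0.228, 0.974, 0.004], [-0.001, 0.004, -1.0]]
ft_force: [-2.1, 13.2, 3.3]
width: 1.0
```

The yellow play is about 8.5 mm, twice blue's, so yellow is worn and now leans right. I back off, lift, and go towards the red sleeve.

Call:
servo_tool --pt "0 0 0 0 0.1 0 0" --pt "0 0 0 0 0.19 0 0" --pt "0 0 0 0 0.19 0 0" --pt "0 0 0 0 0.19 -0.3 0" --pt "0 0 0 0 0.19 -0.6 0" --pt "0 0 0 0 0.19 -0.86 0" --pt "0 0 0 0 0.19 -0.86 0"

```text
time: 18.2
position: [625.1, 197.8, 411.0]
tool_rot: [[-0.975, -0.223, 0.009], [-0.223, 0.975, 0.003], [-0.01, 0.0, -1.0]]
ft_force: [0.7, 0.3, 0.7]
width: 1.002
```

Call:
servo_tool --pt "0 0 0 0 -0.95 0 0" --pt "0 0 0.15 0 -0.95 0 0" --pt "0 0 0.29 0 -0.95 0 0" --pt "0 0 0.29 0 -0.95 0 0" --pt "0 0 0.29 0 -0.95 0 0"

```text
time: 18.7
position: [655.6, 57.5, 404.1]
tool_rot: [[-1.0, 0.004, -0.001], [0.004, 1.0, -0.001], [0.001, -0.001, -1.0]]
ft_force: [-0.8, 0.5, -0.7]
width: 1.002
```

Run:
```python
from h import *
go([645,-9,300],0)
T=cap("top");S=cap("side");o=cv2.imread("pics/top0.png")[:,:,::-1];s=cv2.imread("pics/side0.png")[:,:,::-1]
r=lambda i,f:cv2.resize(i,None,fx=f,fy=f,interpolation=cv2.INTER_CUBIC)
f=[r(x[135:225,225:305],5)[:450,:400] for x in(o,T["image"])]
cv2.imwrite("pics/y2.png",np.hstack(f)[:,:,::-1])
```

```text
t 18.7 pos [655.6  57.5 404.1] w 1.0 F [-0.8  0.5 -0.7] turn [-0.002 -0.001 -0.005] shift [ 0.068 -0.443  0.695]
```

View pics/y2.png

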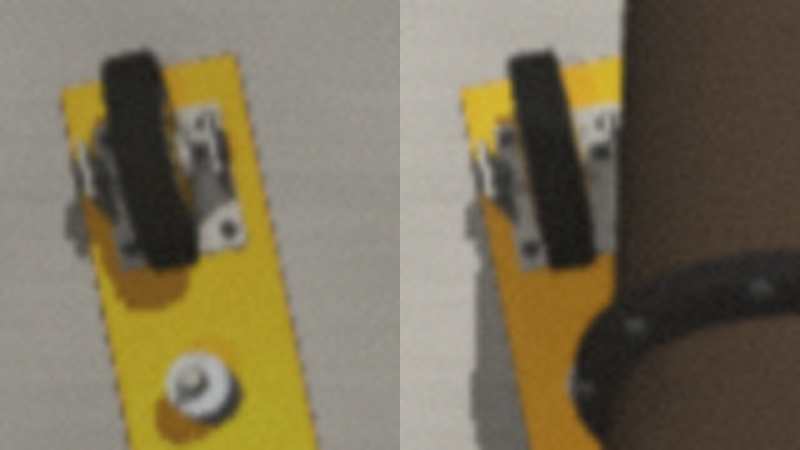

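The yellow wheel now stands edge-on in the right-hand crop, near (555,160), and has clearly moved right. Now the sleeve.

Call:
servo_tool --pt "0 0 0 0.068 -0.443 0 0" --pt "0 0 0 0.068 -0.443 0 0" --pt "0 0 0 0.068 -0.443 0.3 0" --pt "0 0 0 0.068 -0.443 0.6 0" --pt "0 0 0 0.068 -0.443 0.8 0" --pt "0 0 0 0.068 -0.443 0.8 0" --pt "0 0 0 0.068 -0.443 0.8 0"

```text
time: 19.5
position: [645.5, -5.8, 285.2]
tool_rot: [[-1.0, -0.0, -0.0], [-0.0, 1.0, 0.0], [0.0, 0.0, -1.0]]
ft_force: [-0.5, 0.9, 1.5]
width: 1.002
```

Run:
```python
from h import *
go([645,-9,180],0)
S=cap("side")
cv2.imwrite("pics/s3.png",cv2.resize(S["image"][150:290,290:450],None,fx=4,fy=4,interpolation=cv2.INTER_CUBIC)[:,:,::-1])
```

```text
t 19.5 pos [645.5  -5.8 285.2] w 1.0 F [-0.5  0.9  1.5] turn [ 0.    -0.001  0.   ] shift [ 0.003 -0.021  0.701]
```

View pics/s3.png

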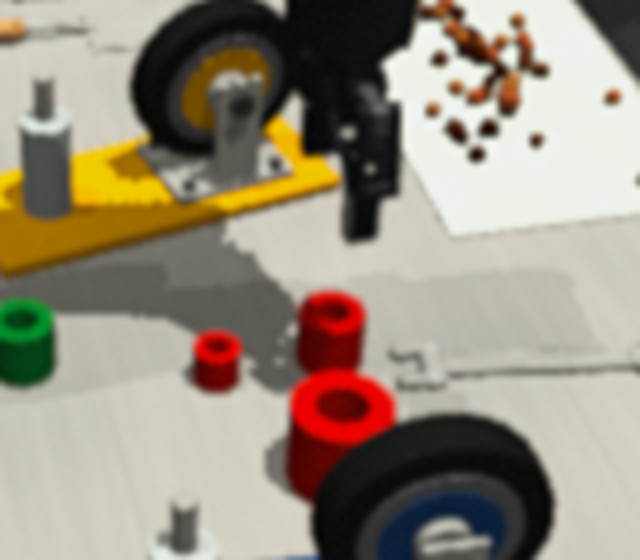

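The gripper is above the sleeve and the fingers' path is clear of the big one. I descend and grip.

Call:
servo_tool --pt "0 0 0 0 -0.02 0.2 0" --pt "0 0 0 0 -0.02 0.4 0" --pt "0 0 0 0 -0.02 0.6 0" --pt "0 0 0 0 -0.02 0.69 0" --pt "0 0 0 0 -0.02 0.69 0" --pt "0 0 0 0 -0.02 0.69 0"

```text
time: 20.15
position: [646.2, -9.7, 183.0]
tool_rot: [[-1.0, 0.001, 0.003], [0.001, 1.0, 0.0], [-0.003, 0.0, -1.0]]
ft_force: [-0.2, 0.2, 0.5]
width: 1.003
```

Call:
servo_tool --pt "0 0 0 0 0 0 0.3" --pt "0 0 0 0 0 0 0.4" --pt "0 0 0 0 0 0 0.5" --pt "0 0 0 0 0 0 0.7" --pt "0 0 0 0 0 0 0.7" --pt "0 0 0 0 0 0 0.7" --pt "0 0 0 0 0 0 0.7" --pt "0 0 0 0 0 0 0.7" --newtons 30

```text
time: 20.95
position: [645.6, -9.8, 182.4]
tool_rot: [[-1.0, 0.001, 0.002], [0.001, 1.0, 0.0], [-0.002, 0.0, -1.0]]
ft_force: [-1.4, 0.4, 8.1]
width: 0.504
```

Call:
servo_tool --pt "0 0 0 0 0 -0.15 0.7" --pt "0 0 0 0 0 -0.4 0.7" --pt "0 0 0 0 0 -0.7 0.7" --pt "0 0 0 0 0 -1 0.7" --pt "0 0 0 0 0 -1 0.7" --pt "0 0 0 0 0 -1 0.7"

```text
time: 21.55
position: [645.5, -9.8, 332.7]
tool_rot: [[-1.0, 0.001, 0.003], [0.001, 1.0, 0.0], [-0.003, 0.0, -1.0]]
ft_force: [-0.3, -0.1, -1.1]
width: 0.502
```

Call:
servo_tool --pt "0 0 0 0.2 0.2 -0.13 0.7" --pt "0 0 0 0.4 0.4 -0.13 0.7" --pt "0 0 0 0.65 0.65 -0.13 0.7" --pt "0 0 0 0.9 0.9 -0.13 0.7" --pt "0 0 0 0.9 0.9 -0.13 0.7" --pt "0 0 0 0.9 0.9 -0.13 0.7"

```text
time: 22.15
position: [509.0, 126.8, 349.7]
tool_rot: [[-1.0, -0.002, -0.002], [-0.002, 1.0, -0.0], [0.002, -0.0, -1.0]]
ft_force: [0.6, -0.4, -0.1]
width: 0.498
```

Run:
```python
from h import *
go([493.5,175,345],0)
```

```text
t 22.15 pos [509.  126.8 349.7] w 0.5 F [ 0.6 -0.4 -0.1] turn [-0.    -0.003  0.003] shift [0.103 0.321 0.031]
```

Call:
servo_tool --pt "0 0 0 0.05 0.15 0 0.7" --pt "0 0 0 0.103 0.321 0.08 0.7" --pt "0 0 0 0.103 0.321 0.08 0.7" --pt "0 0 0 0.103 0.321 0.08 0.7" --pt "0 0 0 0.103 0.321 0.08 0.7"

```text
time: 22.65
position: [495.9, 171.9, 338.4]
tool_rot: [[-1.0, 0.004, -0.0], [0.004, 1.0, -0.001], [0.0, -0.001, -1.0]]
ft_force: [-0.9, -0.2, -0.3]
width: 0.506
```

Run:
```python
from h import *
go([493.5,175,268],0)
S=cap("side")
h=cv2.cvtColor(S["image"],cv2.COLOR_RGB2HSV)
m=cv2.inRange(h,(0,170,40),(5,255,255))|cv2.inRange(h,(172,170,40),(180,255,255))
k,l,st,ce=cv2.connectedComponentsWithStats(m[:, :330]);print(st[1:][st[1:,4]>20].tolist())
p=get_obs()["position"]
print("pred sleeve top/bottom px",proj(S,[p[0],p[1],p[2]-142.4]),proj(S,[p[0],p[1],p[2]-182.4]))
print("pin tip/foot pred",proj(S,[493.5,175,120]),proj(S,[493.5,175,85]))
cv2.imwrite("pics/s4.png",cv2.resize(S["image"][110:220,250:360],None,fx=5,fy=5,interpolation=cv2.INTER_CUBIC)[:,:,::-1])
```

```text
t 22.65 pos [495.9 171.9 338.4] w 0.51 F [-0.9 -0.2 -0.3] turn [-0.001 -0.    -0.005] shift [0.016 0.021 0.47 ]
[[293, 141, 6, 19, 72], [307, 147, 2, 11, 21]]
pred sleeve top/bottom px [300.89309188 143.96787863] [301.38403213 157.38771366]
pin tip/foot pred [300.75497824 168.64352116] [301.17251105 179.61878467]
```

View pics/s4.png

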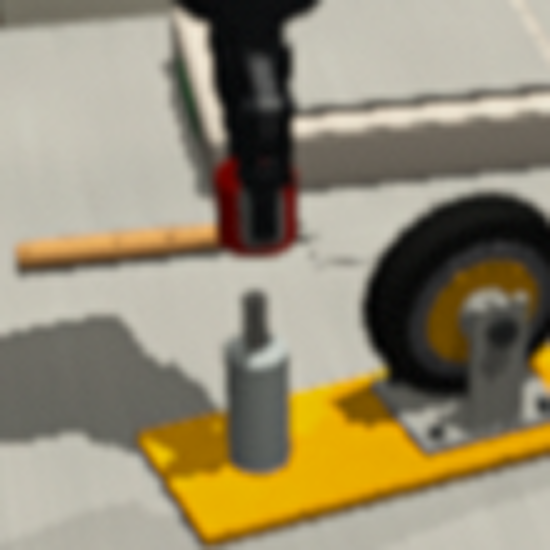

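The sleeve hangs about 0.5 px (1.4 mm) right of the pin, sleeve centre at (301.5,~155) against the pin at (301,~171). I correct that and lower it in stages.

Call:
servo_tool --pt "0 0 0 0.01 0.021 0 0.7" --pt "0 0 0 0.01 0.021 0 0.7" --pt "0 0 0 0.01 0.021 0.06 0.7" --pt "0 0 0 0.01 0.021 0.12 0.7" --pt "0 0 0 0.01 0.021 0.18 0.7" --pt "0 0 0 0.01 0.021 0.24 0.7" --pt "0 0 0 0.01 0.021 0.24 0.7"

```text
time: 23.4
position: [493.0, 176.5, 301.1]
tool_rot: [[-1.0, 0.001, -0.002], [0.001, 1.0, -0.001], [0.002, -0.001, -1.0]]
ft_force: [0.1, 0.1, -1.3]
width: 0.505
```

Call:
servo_tool --pt "0 0 0 0 0 0.02 0.7" --pt "0 0 0 0 0 0.04 0.7" --pt "0 0 0 0 0 0.04 0.7"

```text
time: 23.7
position: [493.5, 176.7, 296.5]
tool_rot: [[-1.0, 0.001, -0.0], [0.001, 1.0, -0.0], [0.0, -0.0, -1.0]]
ft_force: [-0.7, -0.7, 0.2]
width: 0.507
```

Run:
```python
from h import *
go([494.5,175,268],0)
```

```text
t 23.7 pos [493.5 176.7 296.5] w 0.51 F [-0.7 -0.7  0.2] turn [-0.    -0.    -0.002] shift [-0.007 -0.011  0.19 ]
```

The sleeve's underside is now below the pin's tip with no force, so it's over the pin. I continue down.

Call:
servo_tool --pt "0 0 0 -0.007 -0.011 0.03 0.7" --pt "0 0 0 -0.007 -0.011 0.06 0.7" --pt "0 0 0 -0.007 -0.011 0.09 0.7" --pt "0 0 0 -0.007 -0.011 0.12 0.7" --pt "0 0 0 -0.007 -0.011 0.15 0.7" --pt "0 0 0 -0.007 -0.011 0.15 0.7" --pt "0 0 0 -0.007 -0.011 0.15 0.7"

```text
time: 24.4
position: [494.6, 175.1, 274.1]
tool_rot: [[-1.0, 0.001, -0.0], [0.001, 1.0, -0.0], [0.0, -0.0, -1.0]]
ft_force: [-0.6, -0.4, -0.2]
width: 0.502
```

Call:
servo_tool --pt "0 0 0 0 0 0.02 0.7" --pt "0 0 0 0 0 0.02 0.7" --pt "0 0 0 0 0 0.02 0.7"

```text
time: 24.7
position: [494.6, 175.1, 271.2]
tool_rot: [[-1.0, 0.001, 0.0], [0.001, 1.0, 0.0], [-0.0, 0.0, -1.0]]
ft_force: [-0.2, -0.8, -0.1]
width: 0.503
```

Run:
```python
from h import *
go([494.5,175,268],0)
```

```text
t 24.7 pos [494.6 175.1 271.2] w 0.5 F [-0.2 -0.8 -0.1] turn [ 0.     0.    -0.002] shift [ 0.001 -0.     0.022]
```

Call:
servo_tool --pt "0 0 0 0 0 0.01 0.7" --pt "0 0 0 0 0 0.014 0.7" --pt "0 0 0 0 0 0.014 0.7"

```text
time: 25.0
position: [494.5, 175.0, 269.0]
tool_rot: [[-1.0, 0.001, -0.0], [0.001, 1.0, -0.0], [0.0, -0.0, -1.0]]
ft_force: [-0.1, 0.2, -1.2]
width: 0.504
```

Call:
servo_tool --pt "0 0 0 0 0 0.008 0.7" --pt "0 0 0 0 0 0.008 0.7" --pt "0 0 0 0 0 0.008 0.7"

```text
time: 25.3
position: [494.6, 175.1, 267.9]
tool_rot: [[-1.0, 0.001, -0.0], [0.001, 1.0, -0.0], [0.0, -0.0, -1.0]]
ft_force: [0.8, 0.5, -0.5]
width: 0.501
```

It's within about 0.5 mm of the shoulder. I open slowly, then lift.

Call:
servo_tool --pt "0 0 0 0 0 0 0.45" --pt "0 0 0 0 0 0 0.4" --pt "0 0 0 0 0 0 0.3" --pt "0 0 0 0 0 0 0.2" --pt "0 0 0 0 0 0 0" --pt "0 0 0 0 0 0 0" --pt "0 0 0 0 0 0 0" --pt "0 0 0 0 0 0 0"

```text
time: 26.1
position: [494.6, 175.1, 267.9]
tool_rot: [[-1.0, 0.001, 0.0], [0.001, 1.0, 0.0], [-0.0, 0.0, -1.0]]
ft_force: [-0.9, -0.1, 0.1]
width: 1.001
```

Call:
servo_tool --pt "0 0 0 0 0 -0.1 0" --pt "0 0 0 0 0 -0.3 0" --pt "0 0 0 0 0 -0.6 0" --pt "0 0 0 0 0 -0.9 0" --pt "0 0 0 0 0 -0.9 0"

```text
time: 26.6
position: [496.1, 175.3, 408.8]
tool_rot: [[-1.0, 0.002, 0.009], [0.002, 1.0, 0.004], [-0.009, 0.004, -1.0]]
ft_force: [0.5, -0.2, -0.1]
width: 0.999
```

Call:
servo_tool --pt "0 0 0 0.3 -0.5 0 0" --pt "0 0 0 0.6 -1 0 0" --pt "0 0 0 0.6 -1 0 0" --pt "0 0 0 0.6 -1 0 0" --pt "0 0 0 0.6 -1 0 0"

```text
time: 27.1
position: [402.5, 22.0, 402.9]
tool_rot: [[-1.0, 0.006, -0.001], [0.006, 1.0, 0.0], [0.001, 0.0, -1.0]]
ft_force: [0.9, 0.7, -0.6]
width: 0.999
```

Run:
```python
from h import *
go([494.5,175,268],0)
T=cap("top");S=cap("side")
r=lambda i:cv2.resize(i,(390,390),interpolation=cv2.INTER_CUBIC)
cv2.imwrite("pics/end.png",np.hstack([r(T["image"][145:235,225:315]),r(S["image"][130:220,280:370])])[:,:,::-1])
print("pred sleeve top c",proj(T,[494.3,175,125]),"->crop",(proj(T,[494.3,175,125])-[225,145])*390/90,"side",(proj(S,[494.3,175,125])-[280,130])*390/90,"bottom",(proj(S,[494.3,175,85])-[280,130])*390/90)
for c in(T,S):
    h=cv2.cvtColor(c["image"],cv2.COLOR_RGB2HSV);m=cv2.inRange(h,(0,170,40),(5,255,255))|cv2.inRange(h,(172,170,40),(180,255,255))
    k,l,st,ce=cv2.connectedComponentsWithStats(m);print([x for x in st[1:].tolist() if 25<x[4]<900])
```

```text
t 27.1 pos [402.5  22.  402.9] w 1.0 F [ 0.9  0.7 -0.6] turn [ 0.    -0.001 -0.008] shift [-0.608  1.023  0.899]
pred sleeve top c [262.62367809 209.79775651] ->crop [163.0359384 280.7902782] side [ 90.95492919 160.40323918] bottom [ 93.00465725 214.87657247]
[[356, 162, 20, 20, 231], [327, 185, 9, 9, 41], [256, 203, 16, 15, 138]]
[[294, 164, 15, 20, 229], [339, 234, 11, 13, 128], [362, 243, 27, 32, 534]]
```

View pics/end.png

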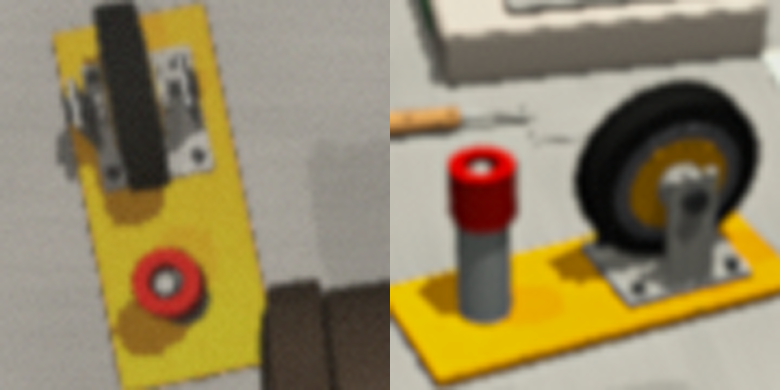

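The final view shows the sleeve seated on the yellow post around its pin, crop (166,283) in the top view, and the wheel leaning right. I hand in.

```bash
python3 -c "
from h import *
print(order.hand_in(), get_obs()['time'])"
```

```text
the job is handed in; nothing more can be done
the job is handed in; nothing more can be done
```

The job is done and handed in at about 27 s on the robot's clock; the yellow castor is the worn one.

- **Rocking:** I rocked the blue wheel left then right, then the yellow wheel left then right. Each was held against its stop at about 8–9 N; the last push on yellow peaked at about 13 N, under the 18 N limit. Blue had about 4 mm of total play and yellow about 8 mm. Turned into angles, blue's play comes out near the upper limit for a sound wheel, so I relied on the two-to-one difference.
- **Worn wheel:** yellow is left leaning right, where it stopped against the stop. Both views show the lean, but I did not measure its angle directly.
- **Sleeve:** the 44 mm red sleeve is on the yellow post around its pin. I released it about 0.5 mm above the calculated seat height without feeling it touch the shoulder. The last pictures from both cameras show it upright and within about 1 px (about 3 mm) of where it should be, with the robot clear of everything.
- **Other items:** nothing else was touched on purpose. I did not check the places of the green sleeve, wrench, jar, spatula and cup again at the end.

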